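Squeeze check of a battery cell in a quick clamp

ROBOT

A 6-joint arm with a two-finger parallel gripper is mounted at the origin on the work surface. World frame = base frame: x ahead of the robot, y to its left, z up, the work surface at z = 0. Lengths are in mm, angles in rad, forces in N, time in s.
With the tool pointing down it reaches from about 375 to 975 mm from the base axis. Payload 3.8 kg.
Tool frame: the origin (TCP) lies at the very end of the fingers, on their centre line; the grasp point (between the pads) lies 19 mm behind it; z points along the fingers, y is the line along which they close (so a half turn about z gives the same grasp; the last joint's range is limited). The gripper opens to 88 mm and grips with 3 to 60 N. Pads are 18 mm wide; open, the fingers measure 123 mm over their backs; the gripper's body (75 mm by 187 mm) begins 45 mm behind the grasp point.
Start: joints at [-1.147, 0.264, 1.604, -0, 1.274, -0.037], TCP at [300.143, -604.593, 238.706] pointing down, gripper open.
Joint ranges: [-2.63, 2.63], [-0.94, 2.18], [0.31, 2.57], [-1.31, 4.45], [0, 2.66], [-2.55, 2.55]. Speed limits (rad/s): [2.57, 2.57, 3.14, 3.14, 3.14, 3.14].

INTERFACE

Orientations are given as a unit quaternion [x, y, z, w].
In Python, from cell import ctrl, readout, cams, job gives the robot as it stands. The module is installed in compiled form; this text tells all that it offers. Calls block until the motion is done:
- ctrl.move_ptp(position, orientation): joint-space move of the TCP to a pose.
- ctrl.move_l(position, orientation=None, v=150): straight line of the TCP; orientation=None keeps the orientation; v is the mean speed in mm/s.
- ctrl.goto_joints(angles): joint-space move.
- ctrl.set_gripper(opening, squeeze=None): opening from 0.0 (shut) to 1.0 (fully open); squeeze is the grip in N (None keeps the last); returns when the fingers have stopped.
- ctrl.hold(seconds).
- ctrl.solve_ik(position, orientation): joint angles nearest the present ones, or None.
- readout.read_state(): the state.
- cams.grab_frame(name): name is "scene" or "side" or "wrist"; returns the picture (400x640x3 uint8, red, green, blue); there is no depth.
- cams.get_calibration(name): a dict with "mtx" (3x3 intrinsics, pixels), "R" (3x3) and "t" (3): a world point X has camera coordinates R X + t; the wrist camera has in their place "mount" (4x4, takes a point from camera to tool coordinates, whose origin is the TCP and whose axes are the flange's). Camera axes: x right, y down, z forward; pixel columns grow to the right and rows downward; lengths in mm; the calibration is good to about 2 mm. The wrist camera is an equidistant fisheye: a pixel r from the principal point sees the ray r / f radians off the axis. A picture is of the moment at which its call begins: read the wrist's pose just before it. get_calibration takes no time and is no camera call.
A pose or a line that the arm cannot do raises ctrl.IKError and nothing moves.
- job.sign_off(): hands the job in; it is judged then, once.
The state is a dict: "clock": time; "joint_pos": joint angles; "joint_velocities": joint speeds; "effort": joint torques, N m; "eef_pos": TCP position; "tcp_rot": TCP orientation; "contact_force": force on the tool from outside, world axes, zero at the start; "ft_torque": the same for the moment, N m; "opening": opening from 0.0 (shut) to 1.0 (fully open); "grip_force": force on a finger pad.
Only numpy, scipy, OpenCV 4.12 (cv2) and the standard library are available. Lean on these libraries where they do the work, as an engineer would, in place of code of your own. Each camera call takes 0.05 s, during which the arm holds its last target. There are 200 camera calls.

TASK

Give the blue battery cell standing in the bench clamp its squeeze check: squeeze the clamp's pair of levers again and again so that the sliding jaw walks onto the cell and holds it firmly against the stop jaw, but do not crush it. Let go of the levers and leave the cell clamped with nothing touching the clamp for two seconds, then press the release tab right down so that the sliding jaw springs fully open. Do not touch the cell itself, leave it standing upright in the clamp, and do not disturb the other things on the bench.

Things in the scene. Friction and masses are not known exactly. Their poses are not given: they have to be found in the camera images.
- clamp: Bar clamp fixed to the bench: aluminium base plate 150 x 350 x 12 mm, grey housing 78 mm tall, two black squeeze levers above it, jaws at one end. Origin on the bench below the middle of the two levers (30 mm beyond it in x). y axis along the bar, from the levers towards the jaws; x axis away from the robot; z up.
- levers (a point): Middle between the two squeeze levers, half-way up, 130 mm above the bench; axes as the clamp's. Levers: black bars 72 mm long, 26 wide, 12 thick, side by side along y, leaning 38 degrees from vertical towards -x (upper end nearer the robot). Outer faces 62 mm apart at rest, 37 mm fully squeezed; coupled, so the middle stays. 50 mm is free outside each.
- trigger (a joint): Travel of each lever: 0 released, 0.0125 m fully squeezed; springs back. Alone it takes 2.5 N at the start, 5.5 N at the end; the jaw's load adds half on each. Gripped with about 16 N a lever, again and again until the levers stop 2 mm or more short of full stroke, they clamp the cell well (15 to 22 N while squeezed, 7 N or more let go). Over about 22 N a lever can crush it.
- tab_top (a point): Centre of the top of the steel release tab, 30 x 24 mm, 102 mm above the bench, on the housing at the end away from the jaws (95 mm from the levers' middle along the clamp's -y). Pressed straight down; axes as the clamp's.
- tab (a joint): Travel of the release tab: 0 up, 0.009 m right down; the ratchet lets go from about 4 mm. It takes 1 N to start and about 10 N right down, and springs back.
- jaw (a joint): Travel of the sliding jaw: 0 fully open, growing towards the stop jaw. Each full squeeze moves it about 10 mm; a ratchet of 5 mm pitch keeps it when the levers are let go (it may fall back up to 5 mm). A spring of 3 to 5 N opens it when the release tab is down. It meets the cell at about 0.02 to 0.036 m.
- pad: Black rubber plate 60 x 8 x 66 mm on the sliding jaw that bears on the cell. It is sprung on the jaw: 1.5 N to start, 1.2 N more per mm, 22 mm travel. The cell is firmly held at 5 N or more and is crushed over 30 N. Origin moves with the jaw and lies 162 mm from its face along the clamp's -y, on the bench.
- stop_jaw: Fixed stop jaw, a dark steel plate 66 x 10 x 70 mm standing on the base plate, between the levers and the cell; it is set at a different place along the bar each time. Origin at the foot of the face that the cell is pressed against; that face looks along the clamp's +y.
- cell: The blue battery cell to be clamped, 70 mm wide (clamp's x), 26 mm thick (y), 80 mm tall, with two small metal terminals on top, about 0.4 kg; loose, standing on the base plate between the stop jaw and the sliding jaw. Origin at the centre of its underside, z up.
- spare_cell: Bystander: a like blue cell, 70 x 26 x 80 mm, standing on the bench behind the bar, outside the clamp. Origin under its centre.
- wrench: Bystander: spanner lying on the bench on the robot's side of the clamp.
- jar: Bystander: small closed jar, 44 mm across, 55 mm tall, on the robot's side of the clamp. Origin under its centre.
- meter: Bystander: yellow hand meter, 85 x 170 x 38 mm, lying to the right.
- tape: Bystander: roll of tape, 90 mm across, 22 mm tall.
- driver: Bystander: screwdriver lying to the left.
- tub: Bystander: blue parts tub 120 x 160 x 70 mm to the left.
- spacer: Bystander: aluminium spacer, 40 mm across, 30 mm tall, to the left.
- lamp_bar (a point): Middle of the underside of the inspection lamp bar over the levers, 243 mm above the bench: 60 mm in the clamp's x, 150 in y, 28 tall, on a post 103 mm beyond it (+x). It bars a gripper coming from straight above; the levers are free from the robot's side: come in along their own length, tool tilted 33 to 50 degrees, its back towards -x.
Mind the look-alikes: they are no part of the job. Leave any turquoise or yellow look-alike of the cell alone.

How it is judged (in metres and radians):
On the way, in this order (a step that is already met when the one before it is completed fails the run):
1. the cell is clamped between pad and stop jaw with at least 5 N, the levers are let go, and the robot touches nothing of the clamp for 1.5 s (contact force between cell and stop_jaw above 5 N and contact force between cell and pad above 5 N and value of joint trigger below 0.002 m and contact force between each of the arm, the fingers and clamp below 0.3 N), for 1.5 s.
2. the release tab is pressed down more than 4.5 mm (value of joint tab above 0.0045 m), for 0.05 s.
At the end, for the whole second after the job is handed in: The sliding jaw is back open (joint under 3 mm), tab and levers are up again (under 1.5 mm), the cell stands upright (within 0.06 rad), still and free of the jaw, on the base plate by the stop jaw (its centre 8 to 30 mm from the stop's face, within 20 mm sideways) (value of joint jaw below 0.003 m and value of joint each of tab, trigger below 0.0015 m and contact force between cell and pad below 0.3 N and angle between cell's own z axis and vertical below 0.06 rad and linear speed of cell below 0.01 m/s and y of cell in the frame of stop_jaw between 0.008 and 0.03 m and x of cell in the frame of stop_jaw between -0.02 and 0.02 m and height (world z) of cell below 0.016 m); the robot touches nothing.
It fails at once if the cell is crushed: more than 30 N between it and a jaw (contact force between cell and stop_jaw above 30 N or contact force between cell and pad above 30 N).
It fails at once if the robot touches the cell (contact force between any of the fingers, the arm and cell above 2 N).
It fails at once if a bystander is moved by more than 20 mm (distance of any of spare_cell, wrench, jar, meter, tape, driver, tub, spacer from where it was at the start of the episode above 0.02 m).
It also fails if it takes over 72 s, if anything falls off the work surface, if the arm or the gripper's body presses on something with over 40 N, if the wrist force passes 120 N, or if a joint passes its speed limit or range.

## Working session

There is one attempt and no reset: what is moved stays moved. The work goes in short steps, each a Python script; the robot and the scene stay as the last script left them, time stands still between calls to the robot, and variables do not carry over. Pictures are saved under pics/ and viewed, at most 10 in all, crops included, and the job is handed in when it is done.

```bash
mkdir -p pics
python3 - <<'E'
from cell import ctrl, readout, cams, job
import cv2, numpy as np
for n in ["scene","side"]:
    cv2.imwrite(f"pics/{n}0.png",cams.grab_frame(n)[:,:,::-1])
for n in ["scene","side","wrist"]:
    c=cams.get_calibration(n); print(n,{k:np.round(v,4).tolist() for k,v in c.items()})
s=readout.read_state();print(s)
E
```

```text
scene {'mtx': [[458.4999, 0.0, 312.0908], [0.0, 458.4999, 198.948], [0.0, 0.0, 1.0]], 'R': [[0.7857, 0.6185, -0.0134], [0.4559, -0.5935, -0.6632], [-0.4181, 0.515, -0.7483]], 't': [-427.1217, -132.222, 1549.3955]}
side {'mtx': [[520.4684, 0.0, 310.6989], [0.0, 520.4684, 191.2208], [0.0, 0.0, 1.0]], 'R': [[-0.847, -0.5314, 0.0116], [-0.3596, 0.5568, -0.7488], [0.3914, -0.6384, -0.6628]], 't': [475.9259, 321.2738, 1382.864]}
wrist {'mtx': [[309.7069, 0.0, 320.4356], [0.0, 309.7069, 198.6275], [0.0, 0.0, 1.0]], 'mount': [[0.0003, -0.9475, -0.3199, 83.143], [1.0, 0.0002, 0.0002, 0.7083], [-0.0001, -0.3199, 0.9475, -145.9075], [0.0, 0.0, 0.0, 1.0]]}
{'clock': 0.1, 'joint_pos': array([-1.14687186e+00,  2.64668062e-01,  1.60522166e+00,  1.74875776e-05,
        1.27371124e+00, -3.68702196e-02]), 'joint_velocities': array([ 0.00089757, -0.00224889, -0.00276828, -0.00021889, -0.00041041,
       -0.00042233]), 'effort': array([ 4.03543236e-04, -5.03617537e+01, -3.58071721e+01,  7.31275021e-02,
        2.33348517e-02, -7.40381597e-05]), 'eef_pos': array([ 299.90382477, -604.00334293,  237.52760801]), 'tcp_rot': array([ 9.73575829e-01,  2.28361768e-01, -1.84918179e-04, -9.87016252e-04]), 'contact_force': array([-0.16494072,  0.03927902, -0.00323688]), 'ft_torque': array([-0.01194364, -0.03196894,  0.02288261]), 'grip_force': 0.0, 'opening': 1.000085759706579}
```

View pics/scene0.png

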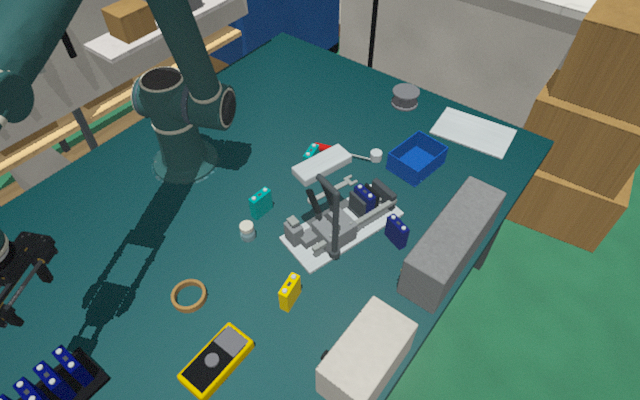

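View pics/side0.png

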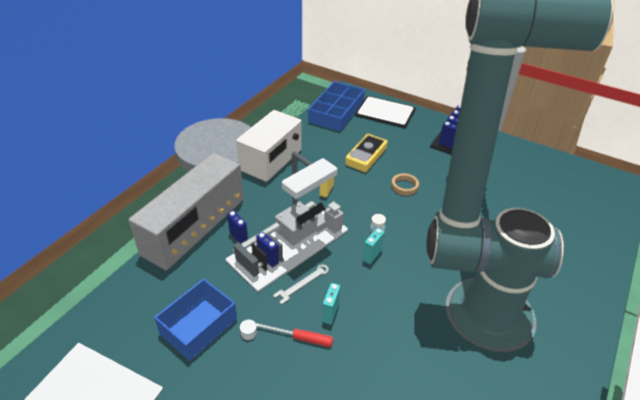

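The scene view shows the clamp's plate around (340,230), with the lamp over the levers and the release tab near (290,225). In the side view the plate spans (227,260) to (347,230). I'll zoom in on both.

Run:
```python
import cv2, numpy as np
a=cv2.imread("pics/scene0.png")[140:280,260:420]; b=cv2.imread("pics/side0.png")[150:295,215:360]
a=cv2.resize(a,None,fx=5,fy=4.2857,interpolation=cv2.INTER_CUBIC) if 0 else cv2.resize(a,(800,700)[:2] if 0 else (680,595),interpolation=cv2.INTER_CUBIC)
b=cv2.resize(b,(595,595),interpolation=cv2.INTER_CUBIC)
cv2.imwrite("pics/a.png",a);cv2.imwrite("pics/b.png",b)
```

```text
(no output)
```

View pics/a.png

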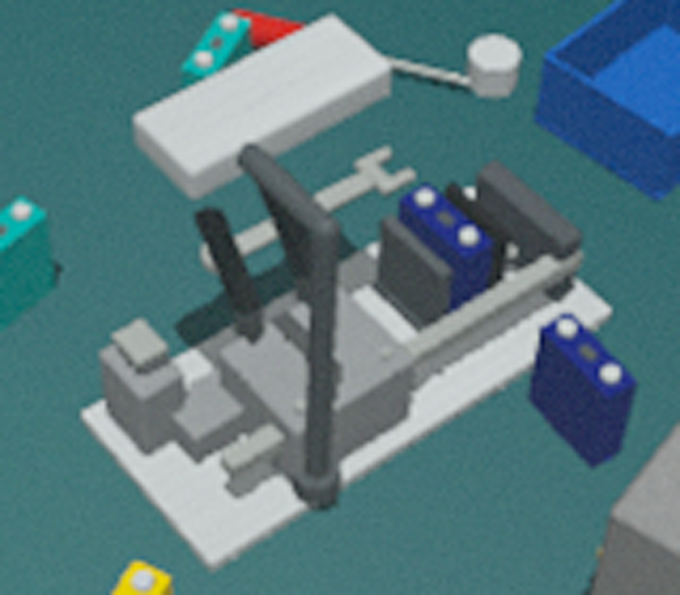

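View pics/b.png

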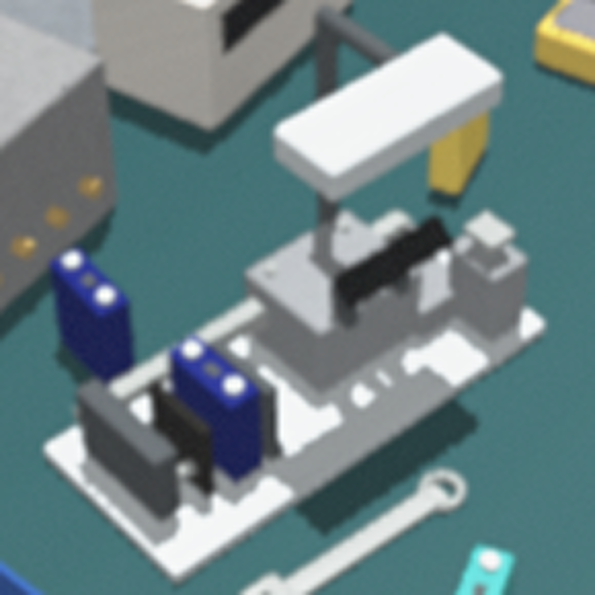

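Scene crop: plate corners at (82,410), (211,563) and (612,308), tab top at (139,344). Side crop: plate corners at (543,323), (177,573) and (45,447), tab at (489,229). I'll triangulate these.

```bash
cat > h.py <<'E'
import numpy as np
from cell import ctrl, readout, cams, job
from scipy.spatial.transform import Rotation as Rn
C={n:cams.get_calibration(n) for n in("scene","side","wrist")}
def ray(n,p):
    c=C[n];d=c["R"].T@np.linalg.solve(c["mtx"],[*p,1]);return -c["R"].T@c["t"],d/np.linalg.norm(d)
def onz(n,p,z):
    o,d=ray(n,p);return o+d*(z-o[2])/d[2]
def tri(p,q):
    (a,u),(b,v)=ray("scene",p),ray("side",q)
    s=np.linalg.lstsq(np.c_[u,-v],b-a,rcond=None)[0];P,Q=a+s[0]*u,b+s[1]*v
    return (P+Q)/2,np.linalg.norm(P-Q)
S=lambda x,y:(260+x/4.25,140+y/4.25)
D=lambda x,y:(215+x/4.1034,150+y/4.1034)
E
python3 - <<'E'
from h import *
np.set_printoptions(precision=1,suppress=True)
s=[onz("scene",S(*p),12) for p in[(82,410),(211,563),(612,308)]]
d=[onz("side",D(*p),12) for p in[(543,323),(177,573),(45,447)]]
print("scene near-tab",s[0],"far-tab",s[1],"far-jaw",s[2]);print("side near-tab",d[0],"near-jaw",d[1],"far-jaw",d[2])
L=lambda a,b:(np.linalg.norm(a-b),np.degrees(np.arctan2((b-a)[1],(b-a)[0])))
print(L(s[0],s[1]),L(s[1],s[2]),L(d[0],d[1]),L(d[1],d[2]))
print("tab",tri(S(139,344),D(489,229)),onz("scene",S(139,344),102),onz("side",D(489,229),102))
print("lever top end scene",onz("scene",S(210,215),158),"side", onz("side",D(437,232),158))
print("lamp bar top corners z271 scene",[onz("scene",S(*p),271) for p in[(137,122),(193,180),(390,68),(333,15)]])
print("side",[onz("side",D(*p),271) for p in[(277,132),(330,180),(501,82),(445,35)]])
print("jar",onz("scene",(247,227),55),"wrench",onz("side",(322,269),3),onz("side",(281,296),3))
print("turq",onz("scene",(260,195),80))
E
```

```text
scene near-tab [469.1 -57.1  12. ] far-tab [613.  -98.5  12. ] far-jaw [705.6 237.9  12. ]
side near-tab [464.3 -55.1  12. ] near-jaw [555.9 278.6  12. ] far-jaw [698.9 239.9  12. ]
(np.float64(149.7422093212572), np.float64(-16.041082672741098)) (np.float64(348.87140686558007), np.float64(74.6112676933157)) (np.float64(345.9916267054722), np.float64(74.64427757083067)) (np.float64(148.1460574643726), np.float64(-15.139124674344425))
tab (array([508.3, -40.6,  96.8]), np.float64(3.1479726647550175)) [512.6 -42.9 102. ] [504.5 -36.7 102. ]
lever top end scene [512.   31.9 158. ] side [504.6  38.1 158. ]
lamp bar top corners z271 scene [array([499.1, -16.7, 271. ]), array([554. , -33.1, 271. ]), array([589.3, 109.6, 271. ]), array([534.7, 127.2, 271. ])]
side [array([577.9, 118.3, 271. ]), array([524.6, 138.3, 271. ]), array([483.6,  -2.4, 271. ]), array([540. , -25.2, 271. ])]
jar [ 399.1 -110.1   55. ] wrench [450.9 116.3   3. ] [495.6 257.1   3. ]
turq [363.4 -13.7  80. ]
```

```bash
cat >> h.py <<'E'
PSI=np.radians(-15.4)
xc=np.array([np.cos(PSI),np.sin(PSI),0]);yc=np.array([-np.sin(PSI),np.cos(PSI),0]);zc=np.array([0,0,1.])
LEV=np.array([534.5,52,130.]);TAB=np.array([508.5,-40,102.])
def quat(t,sg=1):
    t=np.radians(t);z=np.sin(t)*xc-np.cos(t)*zc;y=sg*yc
    return Rn.from_matrix(np.c_[np.cross(y,z),y,z]).as_quat(),z
np.set_printoptions(precision=2,suppress=True)
E
python3 - <<'E'
from h import *
for sg in(1,-1):
  for t in(38,42,46):
    q,z=quat(t,sg)
    for back in(-9,60,120,160):
        print(sg,t,back,ctrl.solve_ik(LEV-z*back,q))
  q,z=quat(0,sg);print("tab",ctrl.solve_ik(TAB,q),ctrl.solve_ik(TAB+[0,0,120],q))
E
```

```text
1 38 -9 [ 0.23 -0.15  2.43 -0.86  0.4  -0.34]
1 38 60 [ 0.3  -0.33  2.44 -0.68  0.56 -0.51]
1 38 120 [ 0.37 -0.48  2.43 -0.59  0.71 -0.57]
1 38 160 [ 0.42 -0.56  2.42 -0.56  0.82 -0.59]
1 42 -9 [ 0.26 -0.16  2.46 -1.12  0.38 -0.07]
1 42 60 [ 0.34 -0.35  2.49 -0.86  0.53 -0.31]
1 42 120 [ 0.42 -0.5   2.49 -0.73  0.69 -0.41]
1 42 160 [ 0.49 -0.59  2.47 -0.69  0.81 -0.44]
1 46 -9 None
1 46 60 [ 0.38 -0.36  2.53 -1.06  0.52 -0.09]
1 46 120 [ 0.48 -0.52  2.54 -0.89  0.68 -0.24]
1 46 160 [ 0.56 -0.61  2.53 -0.83  0.81 -0.28]
tab [-0.13  0.08  2.09 -0.    0.97 -1.43] [-0.13 -0.04  1.97 -0.    1.21 -1.43]
-1 38 -9 None
-1 38 60 None
-1 38 120 None
-1 38 160 [ 0.42 -0.56  2.42 -0.56  0.82  2.55]
-1 42 -9 None
-1 42 60 None
-1 42 120 None
-1 42 160 None
-1 46 -9 None
-1 46 60 None
-1 46 120 None
-1 46 160 None
tab [-0.13  0.08  2.09 -0.    0.97  1.71] [-0.13 -0.04  1.97 -0.    1.21  1.71]
```

Run:
```python
from h import *
import cv2
q,z=quat(40)
ctrl.move_ptp(LEV-z*160,q); ctrl.move_l(LEV-z*110,q)
s=readout.read_state();print(s["clock"],s["eef_pos"],s["contact_force"])
im=cams.grab_frame("wrist");cv2.imwrite("pics/w1.png",im[:,:,::-1])
```

```text
3.0583 [466.31  70.13 213.95] [-0.43 -0.54  0.06]
```

View pics/w1.png

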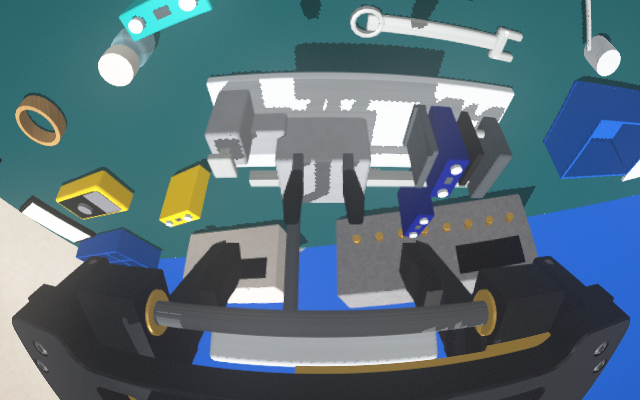

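The wrist view shows the levers at about (293,190) and (353,190), with the fingers on either side at (232,260) and (412,260), so they look well centred. I'll check by projecting the expected points.

```bash
cat >> h.py <<'E'
def wproj(P,s):
    R=Rn.from_quat(s["tcp_rot"]).as_matrix();c=C["wrist"];M=c["mount"]
    p=M[:3,:3].T@(R.T@(np.asarray(P)-s["eef_pos"])-M[:3,3])
    r=np.hypot(p[0],p[1]);th=np.arctan2(r,p[2]);f=c["mtx"][0,0]
    return c["mtx"][:2,2]+f*th*p[:2]/r
E
python3 - <<'E'
from h import *
s=readout.read_state()
l=np.array([-np.sin(np.radians(38))*xc+np.cos(np.radians(38))*zc])[0]
n=np.cross(yc,l) 
for sy in(-1,1):
    for a in(-36,36):
        print(sy,a,[wproj(LEV+sy*yc*o+l*a+n*k*13,s) for o in(19,31) for k in (-1,1)])
print("tab",[wproj(TAB+xc*15*a+yc*12*b,s) for a in(-1,1) for b in(-1,1)])
print("fingers",[wproj(s["eef_pos"]+yc*44*k,s) for k in(-1,1)])
E
python3 -c "
import cv2;a=cv2.imread('pics/w1.png')[80:280,190:430];cv2.imwrite('pics/w1c.png',cv2.resize(a,(720,600),interpolation=cv2.INTER_CUBIC))"
```

```text
-1 -36 [array([301.83, 169.44]), array([302.35, 194.71]), array([289.49, 169.5 ]), array([290.33, 194.72])]
-1 36 [array([296.3 , 194.86]), array([297.29, 226.27]), array([280.37, 194.88]), array([282.  , 226.18])]
1 -36 [array([341.14, 169.43]), array([340.59, 194.7 ]), array([353.47, 169.5 ]), array([352.6 , 194.71])]
1 36 [array([347.18, 194.85]), array([346.11, 226.25]), array([363.08, 194.86]), array([361.38, 226.15])]
tab [array([204.68, 160.21]), array([229.06, 159.49]), array([213.52, 178.79]), array([236.27, 178.47])]
fingers [array([241.86, 257.36]), array([401.55, 257.26])]
```

View pics/w1c.png

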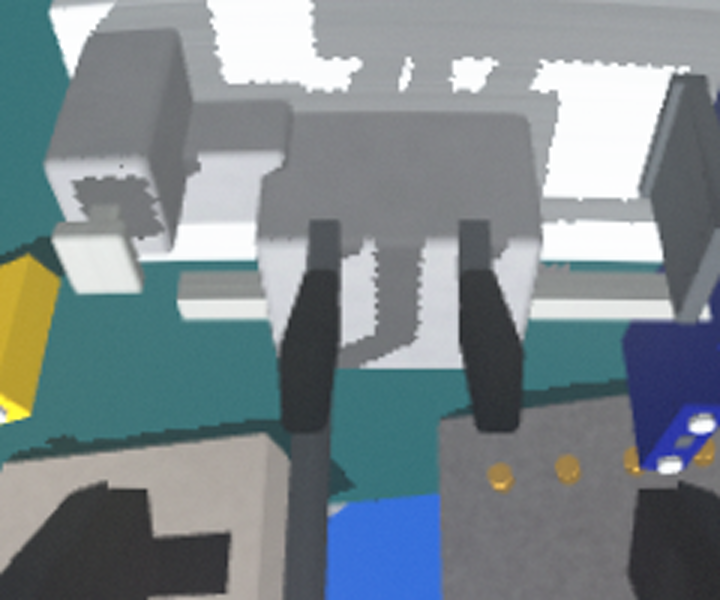

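Measured levers sit about 1.7 mm further along +y than estimated, so I'll correct for that, go in, and make the first squeeze.

```bash
cat >> h.py <<'E'
LEV=LEV+1.7*yc-0.5*xc; TAB=TAB+1.5*yc-2*xc
def show(tag):
    s=readout.read_state();f=s["contact_force"]
    print(tag,"t%.1f"%s["clock"],"gap %.1f"%(s["opening"]*88),"grip %.1f"%s["grip_force"],"Fclamp",np.array([f@xc,f@yc,f@zc]));return s
E
python3 - <<'E'
from h import *
q,z=quat(40)
ctrl.move_l(LEV+z*8,q,v=80); show("in")
ctrl.set_gripper(0.0,16); show("sq"); ctrl.hold(.3); show("sq")
ctrl.set_gripper(0.85); show("open")
E
```

```text
in t4.7 gap 87.9 grip 0.0 Fclamp [0.68 0.3  1.03]
sq t5.6 gap 36.3 grip 16.0 Fclamp [-4.5  -2.43  5.46]
sq t5.9 gap 36.3 grip 16.0 Fclamp [-4.03 -3.91  5.32]
open t6.6 gap 75.2 grip 0.0 Fclamp [-0.06  0.58  0.07]
```

Run:
```python
from h import *
ctrl.move_l(readout.read_state()["eef_pos"]-0.7*yc,v=40)
for i in range(6):
    ctrl.set_gripper(0.0,16); ctrl.hold(.3); s=show("sq%d"%i)
    g=s["opening"]*88
    ctrl.set_gripper(0.85,16); ctrl.hold(.2)
    if g>39.8: break
show("open")
```

```text
sq0 t7.8 gap 36.8 grip 16.0 Fclamp [-1.53 -0.68  0.69]
sq1 t9.6 gap 36.6 grip 16.0 Fclamp [-0.9   0.05  1.5 ]
sq2 t11.7 gap 44.2 grip 16.0 Fclamp [-0.5   0.84  1.96]
open t12.5 gap 75.1 grip 0.0 Fclamp [0.27 0.66 0.45]
```

The levers stopped 3.6 mm short of full stroke at 16 N, so the cell is clamped. I'll back off and wait. The lamp's edge is only 20 mm from the tab's axis, so I'll press the tab with the tool's back tilted towards −y.

```bash
cat >> h.py <<'E'
def tq(t,sg=-1):
    t=np.radians(t);z=np.sin(t)*yc-np.cos(t)*zc;y=sg*xc
    return Rn.from_matrix(np.c_[np.cross(y,z),y,z]).as_quat(),z
E
python3 - <<'E'
from h import *
import cv2
q,z=quat(40)
ctrl.move_l(LEV-z*110,q,v=150); show("out"); ctrl.hold(2.0); show("held")
for n in("scene","side"): cv2.imwrite(f"pics/{n}2.png",cams.grab_frame(n)[:,:,::-1])
for sg in(-1,1):
  for t in(15,20,25):
    q2,z2=tq(t,sg)
    print(sg,t,ctrl.solve_ik(TAB+5*yc-[0,0,8],q2),ctrl.solve_ik(TAB+5*yc-z2*110,q2))
a=cv2.resize(cv2.imread("pics/scene2.png")[140:280,260:420],(640,560),interpolation=cv2.INTER_CUBIC)[:,200:560]
b=cv2.resize(cv2.imread("pics/side2.png")[150:295,215:360],(560,560),interpolation=cv2.INTER_CUBIC)[:,:430]
cv2.imwrite("pics/c2.png",np.hstack([a,b]))
E
```

```text
out t13.4 gap 75.2 grip 0.0 Fclamp [0.17 0.35 0.4 ]
held t15.4 gap 74.7 grip 0.0 Fclamp [ 0.45 -0.03  0.21]
-1 15 None None
-1 20 None None
-1 25 None None
1 15 [-0.29  0.09  2.12  0.32  0.96 -0.21] [-0.35 -0.04  2.02  0.28  1.2  -0.19]
1 20 [-0.35  0.1   2.13  0.42  0.98 -0.33] [-0.42 -0.02  2.03  0.37  1.22 -0.29]
1 25 [-0.4   0.12  2.13  0.52  1.01 -0.44] [-0.49 -0.    2.03  0.45  1.24 -0.4 ]
```

View pics/c2.png

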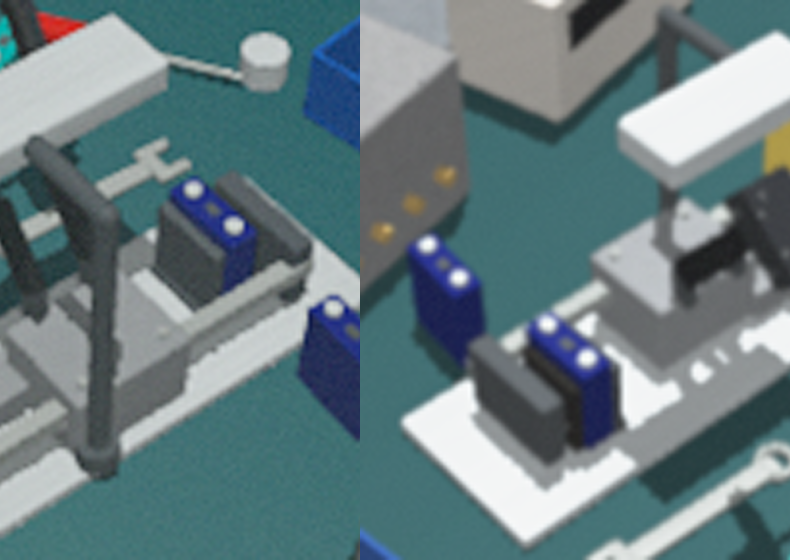

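The cell is clamped between the jaws and upright: in the left crop it stands at (210,240) tight against both, and the pad is pushed back to its jaw. Next is the tab. I'll use a steeper tilt so that the camera clears the lamp.

Run:
```python
from h import *
q,z=quat(40)
q2,z2=tq(38,1)
T=TAB+3*yc
A=T-z2*130; V=A+np.array([-60,-60,110.])
j=[ctrl.solve_ik(p,q2) for p in(T-[0,0,8],A,V)];print(A,V);print(j)
if all(x is not None for x in j):
    ctrl.move_l(LEV-z*160,q); ctrl.move_l(LEV-z*160+[-20,-60,60],q) if ctrl.solve_ik(LEV-z*160+[-20,-60,60],q) is not None else print("no side step")
    ctrl.set_gripper(0.0,10)
    ctrl.move_ptp(V,q2); ctrl.move_l(A,q2); s=show("A"); print(s["eef_pos"],A)
    import cv2
    cv2.imwrite("pics/w3.png",cams.grab_frame("wrist")[:,:,::-1])
    print([wproj(TAB+xc*15*a+yc*12*b,s) for a in(-1,1) for b in(-1,1)])
```

```text
[ 486.51 -112.29  204.44] [ 426.51 -172.29  314.44]
[array([-0.53,  0.2 ,  2.13,  0.72,  1.13, -0.69]), array([-0.68,  0.09,  2.01,  0.61,  1.38, -0.64]), array([-0.84, -0.02,  1.91,  0.55,  1.63, -0.64])]
A t20.2 gap 0.5 grip 0.0 Fclamp [-0.01 -0.24  0.55]
[ 486.82 -112.49  205.21] [ 486.51 -112.29  204.44]
[array([304.35, 204.04]), array([304.82, 179.88]), array([337.06, 204.07]), array([336.6 , 179.91])]
```

View pics/w3.png

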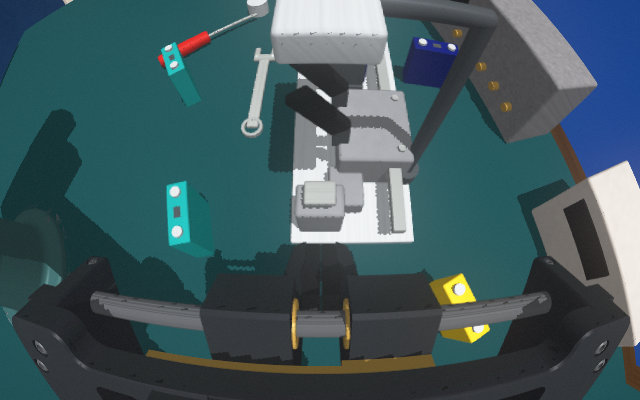

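The wrist view shows the tab's top at about (304–337, 180–206), which matches the projection. Now I'll press it.

Run:
```python
from h import *
q2,z2=tq(38,1); T=TAB+3*yc
P=T+[0,0,22.]
ctrl.move_l(P,q2,v=80); show("above")
fz=0
for k in range(45):
    P=P-[0,0,1.]; ctrl.move_l(P,q2,v=25); s=readout.read_state(); f=s["contact_force"]
    if f[2]>1: print("z %.1f"%s["eef_pos"][2],f)
    if f[2]>14 : break
    if P[2]<TAB[2]-8: break
ctrl.hold(.5); show("down")
import cv2
cv2.imwrite("pics/side4.png",cams.grab_frame("side")[:,:,::-1])
```

```text
above t21.8 gap 0.8 grip 0.0 Fclamp [-0.54 -0.28  0.06]
z 108.9 [-0.9  -0.3   1.12]
z 107.2 [-1.46  0.42  2.95]
z 106.2 [-0.51  0.05  3.09]
z 104.9 [ 0.52 -0.44  1.01]
z 104.1 [-1.13 -0.02  4.6 ]
z 103.1 [-1.31  0.3   4.57]
z 102.2 [-1.22 -0.91  5.4 ]
z 101.3 [-1.75 -0.76  6.21]
z 100.4 [-1.76 -1.03  6.36]
z 99.6 [-2.13 -1.41  7.38]
z 98.7 [-2.42 -0.62  8.62]
z 98.3 [-3.78 -1.78 11.31]
z 98.1 [-7.13 -3.17 16.22]
down t29.3 gap 0.3 grip 8.2 Fclamp [-5.49 -5.38 15.48]
```

The tab went about 9 mm and bottomed out. I'll lift off and check that the jaw has opened.

Run:
```python
from h import *
import cv2
q2,z2=tq(38,1)
p=readout.read_state()["eef_pos"]
ctrl.move_l(p+[0,0,20.],q2,v=60); ctrl.move_l(p+[0,0,20.]-z2*110,q2); ctrl.hold(.5); show("clear")
for n in("scene","side"): cv2.imwrite(f"pics/{n}5.png",cams.grab_frame(n)[:,:,::-1])
a=cv2.resize(cv2.imread("pics/scene5.png")[140:280,260:420],(640,560),interpolation=cv2.INTER_CUBIC)[:,200:560]
b=cv2.resize(cv2.imread("pics/side5.png")[150:295,215:360],(560,560),interpolation=cv2.INTER_CUBIC)[:,:430]
cv2.imwrite("pics/c5.png",np.hstack([a,b]))
```

```text
clear t31.2 gap 0.3 grip 0.0 Fclamp [-0.3  -0.66 -0.43]
```

View pics/c5.png

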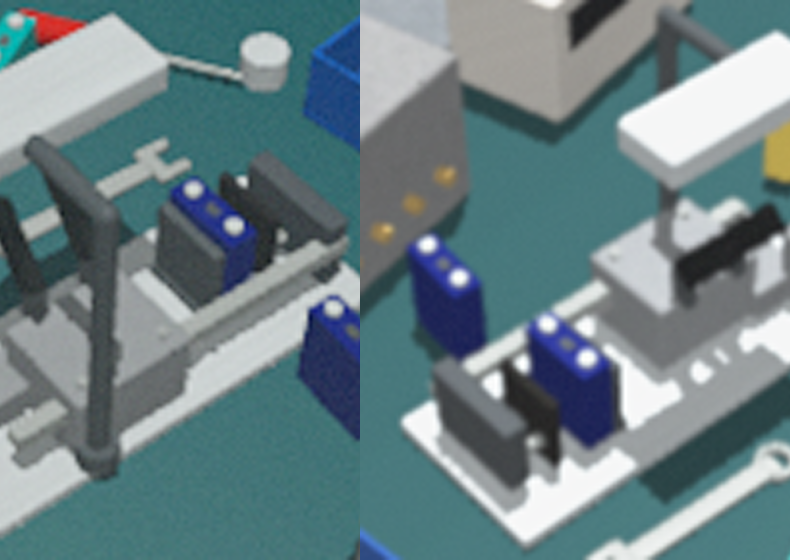

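The sliding jaw is back where it started, the pad is clear of the cell, and the cell stands upright by the stop jaw.

```bash
python3 -c "
from h import *
print(job.sign_off())"
```

```text
the job is handed in; nothing more can be done
None
```

The job is handed in: the cell was clamped at about 16 N a lever (levers stopped 3.6 mm short), left untouched for over 2 s and released with the tab fully down; the last pictures show the jaw open and the cell upright, but sign-off returned no verdict.

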